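# Peel the top tray off a sticky stack and show it to the scanner

### The job

Two stacks of sticky nested tube trays stand on the table; take from the one that has the white rack of upright orange tubes beside it. Peel its top tray off by the pull tab, raising the tabbed corner first while the opposite corner stays down, so that the trays below stay on the table where they are, and leave the rack, the label roll and the other stack alone. Then present the tray to the scanner and finish while holding it there: level, still and right way up, centred over the glass window with its underside about 15 cm above the glass.

Things in the scene. Friction and masses are not known exactly. Their poses are not given: they have to be found in the camera images.
- rack_center (a point): the tube rack: white block 66x66 mm, 36 mm high, with three orange tubes standing upright in it (102 mm tall in all), beside one of the two stacks. Point at the middle of the block, 18 mm up. The stack on the same side of the robot (left, y > 0, or right, y < 0) is the one to take from.
- roll_center (a point): the roll of blank labels, 68 mm across, 32 mm high, lying flat beside the other stack. Point half-way up. Only a bystander.
- scanner: presentation scanner fixed on the table: flat black box 110x100x40 mm (x, y, z) with a steel frame and a glass window on top, looking straight up. Origin at the centre of its underside.
- scanner_window (a point): centre of the scanner's glass window, on its upper face, 40 mm above the table; z up.
- stack_a: left (y > 0) stack below its top tray: nested white trays, one loose 0.75 kg body 116x84 mm (x, y). Origin: underside centre. Top tray sits on a ledge 36 mm up, over a 12 mm high boss. Sprung jaws by the tray's far corner grip a fin under it with 8-11 N and let go once the tab is 35-40 mm up. Pulled straight up, the stack comes along; turned up about the far corner, it stays down.
- tray_a: top tray of the left (y > 0) stack, loose, about 60 g: white, 116x84 mm (its x, y), 18 mm high, with a 4 mm deck and a skirt fitting over the boss. Origin: centre of its underside (skirt edge), z up; axes parallel to the stack's at the start. An upright pull tab stands on its (-x, +y) corner.
- tray_a_tab (a point): grip point of tray_a's pull tab, an upright plate 8 mm thick along the tray's diagonal (pinch along the line from tray_a_far to here) and 28 mm wide across it. Tab top 12 mm above this point, deck 20 mm below (with 4 mm high ribs along it). At (-61, +44, +38) mm in the tray's frame.
- tray_a_far (a point): the opposite corner of tray_a, at the lower edge of its skirt: (+58, -42, 0) mm in the tray's frame; the point to turn the tray about when the tabbed corner is lifted.
- tray_a_center (a point): centre of tray_a, half-way up: (0, 0, 9) mm in the tray's frame; z up.
- stack_b: right (y < 0) stack below its top tray: nested white trays, one loose 0.75 kg body 116x84 mm (x, y). Origin: underside centre. Top tray sits on a ledge 36 mm up, over a 12 mm high boss. Sprung jaws by the tray's far corner grip a fin under it with 8-11 N and let go once the tab is 35-40 mm up. Pulled straight up, the stack comes along; turned up about the far corner, it stays down.
- tray_b: top tray of the right (y < 0) stack, loose, about 60 g: white, 116x84 mm (its x, y), 18 mm high, with a 4 mm deck and a skirt fitting over the boss. Origin: centre of its underside (skirt edge), z up; axes parallel to the stack's at the start. An upright pull tab stands on its (-x, +y) corner.
- tray_b_tab (a point): grip point of tray_b's pull tab, an upright plate 8 mm thick along the tray's diagonal (pinch along the line from tray_b_far to here) and 28 mm wide across it. Tab top 12 mm above this point, deck 20 mm below (with 4 mm high ribs along it). At (-61, +44, +38) mm in the tray's frame.
- tray_b_far (a point): the opposite corner of tray_b, at the lower edge of its skirt: (+58, -42, 0) mm in the tray's frame; the point to turn the tray about when the tabbed corner is lifted.
- tray_b_center (a point): centre of tray_b, half-way up: (0, 0, 9) mm in the tray's frame; z up.
Mind the look-alikes: they are no part of the job. Leave any turquoise look-alike of the part that bears rack_center alone.

How it is judged:
On the way:
1. the tabbed corner of the released stack's top tray is up by at least 18 mm while the opposite corner is still within 8 mm of its seat and the trays below stand on the table (((world y of rack_center above 0 m and z of tray_a_tab in the frame of stack_a above 0.092 m and z of tray_a_far in the frame of stack_a below 0.044 m and height (world z) of stack_a below 0.006 m) or (world y of rack_center below 0 m and z of tray_b_tab in the frame of stack_b above 0.092 m and z of tray_b_far in the frame of stack_b below 0.044 m and height (world z) of stack_b below 0.006 m))), for 0.1 s.
At the end, for the whole second after the job is handed in: Tray from the stack beside the rack held in the fingers, touching nothing else: centre within 30 mm of the window centre, 100-220 mm above the glass, level to 0.2 rad, under 0.03 m/s; its stack within 30 mm of its start; other stack and tray, rack, roll within 20 mm (((world y of rack_center above 0 m and horizontal distance between tray_a_center and scanner_window below 0.03 m and z of tray_a_center in the frame of scanner_window between 0.1 and 0.22 m and angle between tray_a_center's own z axis and vertical below 0.2 rad and contact force between tray_a and the fingers above 0.5 N and linear speed of tray_a below 0.03 m/s and contact force between tray_a and stack_a below 0.05 N and contact force between tray_a and scanner below 0.05 N and angle between stack_a's own z axis and vertical below 0.05 rad and distance of stack_a from where it was at the start of the episode below 0.03 m and distance of each of stack_b, tray_b_center, rack_center, roll_center from where it was at the start of the episode below 0.02 m) or (world y of rack_center below 0 m and horizontal distance between tray_b_center and scanner_window below 0.03 m and z of tray_b_center in the frame of scanner_window between 0.1 and 0.22 m and angle between tray_b_center's own z axis and vertical below 0.2 rad and contact force between tray_b and the fingers above 0.5 N and linear speed of tray_b below 0.03 m/s and contact force between tray_b and stack_b below 0.05 N and contact force between tray_b and scanner below 0.05 N and angle between stack_b's own z axis and vertical below 0.05 rad and distance of stack_b from where it was at the start of the episode below 0.03 m and distance of each of stack_a, tray_a_center, rack_center, roll_center from where it was at the start of the episode below 0.02 m))); the arm keeps its last pose, push and grip.
It fails at once if stack_a (the lower trays) is lifted, tipped or pushed more than 30 mm (height (world z) of stack_a above 0.012 m or distance of stack_a from where it was at the start of the episode above 0.03 m or angle between stack_a's own z axis and vertical above 0.2 rad).
It fails at once if the top tray of the stack without the rack is taken off (tray_a when the rack stands at the other stack) (world y of rack_center below 0 m and distance of tray_a_center from where it was at the start of the episode above 0.02 m).
It fails at once if stack_b (the lower trays) is lifted, tipped or pushed more than 30 mm (height (world z) of stack_b above 0.012 m or distance of stack_b from where it was at the start of the episode above 0.03 m or angle between stack_b's own z axis and vertical above 0.2 rad).
It fails at once if the top tray of the stack without the rack is taken off (tray_b when the rack stands at the other stack) (world y of rack_center above 0 m and distance of tray_b_center from where it was at the start of the episode above 0.02 m).
It fails at once if the tube rack or the label roll is pushed more than 20 mm (distance of any of rack_center, roll_center from where it was at the start of the episode above 0.02 m).
It also fails if it takes over 50 s, if anything falls off the work surface, if the arm or the gripper's body presses on something with over 40 N, if the wrist force passes 120 N, or if a joint passes its speed limit or range.

### The arm

A 6-joint arm with a two-finger parallel gripper is mounted at the origin on a cart in front of the work surface, level with it; the furniture and walls round the work are solid. World frame = base frame: x ahead of the robot, y to its left, z up, the work surface at z = 0. Lengths are in m, angles in rad, forces in N, time in s.
With the tool pointing down it reaches from about 0.3 to 0.85 m from the base axis. Payload 5.4 kg.
Tool frame: the origin (TCP) lies midway between the tips of the shut fingers; the grasp point (between the pads) lies 19 mm behind it (r.grasp_offset is the distance from the TCP to the grasp point, in m); z points along the fingers, y is the direction in which the jaws open and shut (so a half turn about z gives the same grasp; the last joint's range is limited). The gripper opens to 85 mm and grips with 20 to 120 N. Pads are 22 mm wide; open, the fingers measure 114 mm over their backs; the gripper's body (76 mm by 85 mm) begins 54 mm behind the grasp point. The pads swing forward as they close: fully open they stand 13 mm farther back than shut.
Start: joints at [-1.413, 0.158, 1.597, -0, 1.386, -0.21], TCP at [0.207, -0.537, 0.231] pointing down, gripper open.
Joint ranges: [-2.91, 2.91], [-0.94, 2.29], [0.18, 2.7], [-1.29, 4.43], [0.17, 2.64], [-3, 3]. Speed limits (rad/s): [2.57, 2.57, 3.14, 3.14, 3.14, 3.14].

### API

Orientations are given as a unit quaternion [w, x, y, z].
In Python, from workcell import r gives the robot as it stands.
- The arm moves only by the tool move_arm, never from a script. Its argument "commands" is a list that holds one entry, the list of rows, each a list of 5 numbers: the finger opening in m, from 0 to 0.0854, then the shift along the tool's x, y, z in m, then the turn about the tool's z in rad. A call has 1 to 12 rows; each row shifts and turns the commanded pose from where the row before left it, along the tool's axes as they then stand; what a row does not reach is not made up. A row lasts 1/12 s, in which the tool goes at most 41.7 mm and 7.16 degrees, less where a joint would pass 70% of its speed; a pose out of reach is approached as far as the arm can. A call is refused whole if a number of a shift passes 0.0417 or a number of a turn 0.125, either way. A call with a gripper value outside its range is refused whole. The fingers move at their own pace and stop on an object; "force" is the grip in N (left out, the last holds). Time passes only in rows, so rows that do not move let the fingers close. It gives the time, the measured TCP pose, the force and the opening at its end, in the units of the state.
- r.get_state(): the state, without advancing time (a new reading comes with each control period).
- r.grab_frame(name): name is "scene" or "top" or "wrist"; returns a dict with "color" (400x640x3 uint8, red, green, blue), "z_map" (400x640 float32, m along the optical axis (not along the pixel's ray), 0 where there is no reading), "intrinsics" (3x3 intrinsics, pixels), "dist" ([k1, k2, p1, p2, k3] as OpenCV has them; the pictures are not rectified), "pose" (4x4, takes a point from camera to world coordinates). Camera axes: x right, y up, looking along -z (the intrinsics and any distortion apply to the point x, -y, -z); pixel columns grow to the right and rows downward; lengths in m; the calibration is good to about 2 mm. A picture is of the moment at which its call begins.
- r.finish_job(): hands the job in, once; it reports no verdict.
The state is a dict: "time_s": time; "joints": joint angles; "joint_vel": joint speeds; "joint_efforts": joint torques, N m; "eef_pos": TCP position; "orientation": TCP orientation; "force": force on the tool from outside, world axes, zero at the start; "torque": the same for the moment, N m; "width": finger opening in m.
Only numpy, scipy, OpenCV 4.12 (cv2) and the standard library are available. Lean on these libraries where they do the work, as an engineer would, in place of code of your own. Each camera call takes 0.05 s, during which the arm holds its last target. There are 200 camera calls.

## Working session

There is one attempt and no reset: what is moved stays moved. The work goes in short steps, Python scripts to look and compute and a tool call to move; the robot and the scene stay as the last step left them, time stands still between calls to the robot, and variables do not carry over. Pictures are saved under pics/ and viewed, about 8 in all and at most 12, crops included, and the job is handed in when it is done.

Besides the shell and the picture viewer there is one more tool, called after "Request:" as name(argument=value, ...) on one line, values as JSON. move_arm: Moves the arm, as the interface text tells. Its arguments: {"type":"object","properties":{"commands":{"type":"array","items":{"type":"array","items":{"type":"array","items":{"type":"number"}}}},"force":{"type":"number"}},"required":["commands"]}

```bash
mkdir -p pics; cat > h.py <<'E'
import numpy as np,cv2
from workcell import r
from scipy.spatial.transform import Rotation as R
def cloud(f):
    z=f["z_map"];K=np.array(f["intrinsics"]);h,w=z.shape
    u,v=np.meshgrid(np.arange(w),np.arange(h))
    p=cv2.undistortPoints(np.stack([u,v],-1).reshape(-1,1,2).astype(float),K,np.array(f["dist"],float)).reshape(h,w,2)
    c=np.stack([p[...,0]*z,-p[...,1]*z,-z,np.ones_like(z)],-1)
    P=(c@np.array(f["pose"]).T)[...,:3]; P[z==0]=np.nan
    return P
def save(n,im): cv2.imwrite("pics/"+n+".png",cv2.cvtColor(im,cv2.COLOR_RGB2BGR))
E
python3 - <<'E'
from h import *
print(r.get_state())
a=[]
for n in ("scene","top"):
    f=r.grab_frame(n); np.savez(n+".npz",**{k:np.array(v) for k,v in f.items()}); a.append(f["color"]); print(n,np.round(f["pose"],3).tolist())
save("a",cv2.resize(np.vstack(a),(480,600)) if 0 else np.vstack(a)[:, :][:800])
save("scene",a[0]);save("top",a[1])
E
```

```text
{'time_s': 0.0, 'joints': array([-1.41310914e+00,  1.59055323e-01,  1.59826261e+00, -2.35373508e-05,
        1.38620502e+00, -2.10091174e-01]), 'joint_vel': array([ 0.00017046, -0.00042476, -0.0007452 ,  0.00026309, -0.0022764 ,
        0.00210158]), 'joint_efforts': array([-1.94947112e-03, -3.95991182e+01, -3.31436849e+01, -3.49454504e-04,
        8.19263019e-03,  2.43842459e-05]), 'eef_pos': array([ 0.20661674, -0.53593531,  0.23029817]), 'orientation': array([-9.65119055e-04,  9.83139121e-01,  1.82856603e-01,  1.37232115e-05]), 'force': array([ 0.18427814,  0.11675914, -0.7137303 ]), 'torque': array([ 0.0024297 ,  0.00714893, -0.01252376]), 'width': 0.08552519294887344}
scene [[0.705, 0.318, -0.634, -0.611], [-0.709, 0.309, -0.633, -1.122], [-0.005, 0.896, 0.444, 0.829], [0.0, 0.0, 0.0, 1.0]]
top [[0.029, 0.995, -0.093, 0.295], [-1.0, 0.028, -0.013, -0.069], [-0.01, 0.094, 0.996, 1.886], [0.0, 0.0, 0.0, 1.0]]
```

View pics/scene.png

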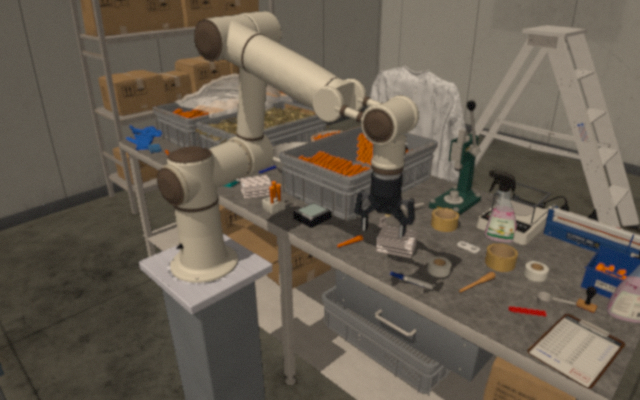

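View pics/top.png

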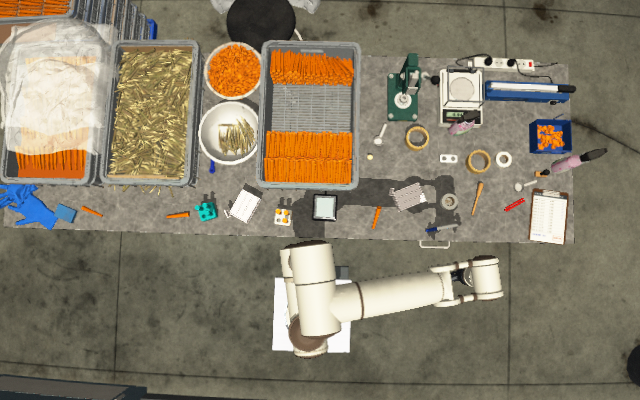

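Top view: the left stack is at px (243,205) with the white rack of orange tubes beside it at (284,215). The turquoise look-alike rack is at (205,211), the scanner at (325,207), the right stack at (408,196) and the label roll at (449,201). Candidates for the tray are the left stack (243,205) and the right stack (408,196). The rack is on the left, so I take tray_a. I'll check that in a crop and measure it.

```bash
python3 - <<'E'
from h import *
for n,b in (("top",(180,180,350,240)),("scene",(215,165,340,235))):
    f=dict(np.load(n+".npz")); P=cloud(f)
    x0,y0,x1,y1=b
    save(n+"crop",cv2.resize(f["color"][y0:y1,x0:x1],None,fx=4.5 if n=="top" else 6,fy=4.5 if n=="top" else 6,interpolation=cv2.INTER_CUBIC))
    np.save(n+"_P.npy",P)
    if n=="top":
        for (u,v) in ((243,205),(284,215),(205,211),(325,207),(408,196),(449,201),(270,225),(300,195)): print(u,v,P[v,u].round(3))
    # stack a top deck
    m=(f["color"].min(-1)>120)&(P[...,2]>.03)&(P[...,2]<.12)&(P[...,1]>.15)&(P[...,1]<.5)&(P[...,0]<.5)&(P[...,0]>.15)
    k,l,s,c=cv2.connectedComponentsWithStats(m.astype(np.uint8))
    for i in range(1,k):
        if s[i][4]>15:
            q=P[l==i]; rr=cv2.minAreaRect(q[:,:2].astype(np.float32)*1000); print(n,s[i],np.median(q,0).round(3),q[:,2].max().round(3),np.round(rr[0]),np.round(rr[1]),rr[2]); print(np.round(cv2.boxPoints(rr)).tolist())
E
```

```text
243 205 [0.439 0.291 0.052]
284 215 [0.404 0.123 0.032]
205 211 [0.407 0.435 0.1  ]
325 207 [ 0.441 -0.045  0.037]
408 196 [ 0.494 -0.383  0.056]
449 201 [ 0.484 -0.567 -0.001]
270 225 [0.362 0.183 0.006]
300 195 [0.492 0.062 0.001]
top [224 190  36  33 620] [0.434 0.288 0.054] 0.095 [433. 297.] [ 99. 132.] 64.35279083251953
[[352.0, 281.0], [471.0, 224.0], [514.0, 313.0], [395.0, 370.0]]
top [274 214   4  10  25] [0.39  0.156 0.038] 0.043 [388. 157.] [37. 12.] 0.7428163886070251
[[370.0, 163.0], [370.0, 151.0], [407.0, 151.0], [406.0, 163.0]]
scene [241 175  29  18 362] [0.426 0.275 0.053] 0.062 [436. 285.] [100. 118.] 63.08342742919922
[[361.0, 267.0], [466.0, 214.0], [511.0, 303.0], [406.0, 356.0]]
```

View pics/topcrop.png

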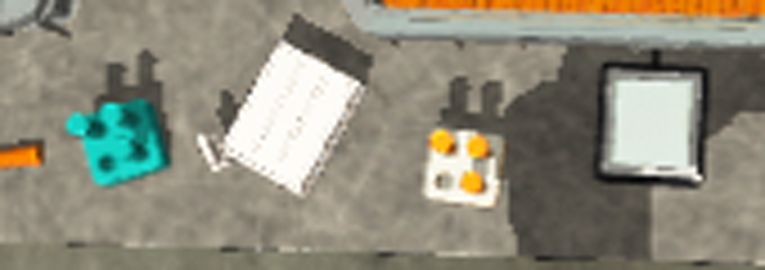

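Take tray_a, the left stack: the white rack with orange tubes is on its robot-right side, and the tab is at crop (210,152), about px (227,214). I'm moving over it now.

Request:
move_arm(commands=[[[0.04, 0.011, -0.016, -0.01, 0], [0.04, 0.022, -0.0325, -0.01, 0], [0.04, 0.022, -0.0325, -0.01, 0], [0.04, 0.022, -0.0325, -0.01, 0], [0.04, 0.022, -0.0325, -0.01, 0], [0.04, 0.022, -0.0325, 0, 0], [0.04, 0.022, -0.0325, 0, 0], [0.04, 0.022, -0.0325, 0, 0], [0.04, 0.022, -0.0325, 0, 0], [0.04, 0.022, -0.0325, 0, 0], [0.04, 0.022, -0.0325, 0, 0], [0.04, 0.022, -0.0325, 0, 0]]])

```text
time_s: 1.1
eef_pos: [0.3082, -0.0952, 0.281]
orientation: [0.0, 0.983, 0.182, 0.0]
force: [0.2, -0.8, -0.4]
width: 0.0399
```

Request:
move_arm(commands=[[[0.04, 0.022, -0.0325, 0, 0], [0.04, 0.022, -0.0325, 0, 0], [0.04, 0.022, -0.0325, 0, 0], [0.04, 0.022, -0.0325, 0, 0], [0.04, 0.022, -0.0325, 0, 0], [0.04, 0.022, -0.0325, 0, 0], [0.04, 0.022, -0.0325, 0, 0], [0.04, 0.011, -0.016, 0, 0], [0.04, 0, 0, 0, 0], [0.04, 0, 0, 0, 0]]])

```text
time_s: 1.93
eef_pos: [0.3744, 0.1901, 0.2807]
orientation: [0.0, 0.983, 0.184, -0.001]
force: [0.3, -0.2, -0.1]
width: 0.0402
```

```bash
python3 - <<'E'
from h import *
s=r.get_state();print(s["eef_pos"],s["joints"],s["orientation"])
f=r.grab_frame("wrist"); np.savez("w1.npz",**{k:np.array(v) for k,v in f.items()}); save("w1",f["color"])
print(np.round(f["pose"],3).tolist())
E
```

```text
[0.37444193 0.19013714 0.28072619] [ 1.80589408e-01 -2.94486062e-01  1.92960968e+00 -3.54893959e-04
  1.50811201e+00  1.38097079e+00] [ 1.73293715e-04  9.82895645e-01  1.84161464e-01 -8.22298099e-04]
[[0.362, 0.88, 0.306, 0.452], [-0.932, 0.342, 0.118, 0.221], [-0.001, -0.328, 0.945, 0.423], [0.0, 0.0, 0.0, 1.0]]
```

View pics/w1.png

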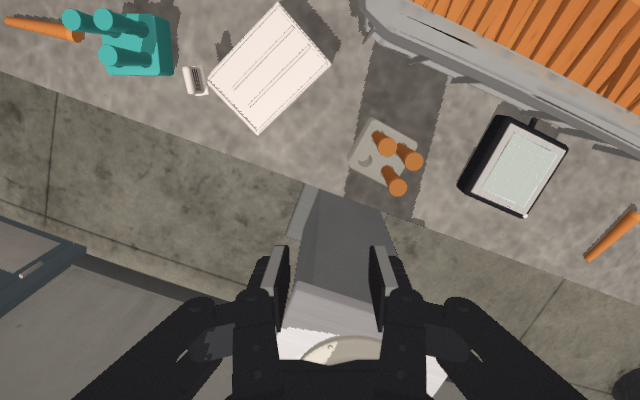

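The wrist view shows tray_a at (268,70) with its tab at (194,80), the rack at (387,155), the turquoise look-alike at (135,40) and the scanner glass at (515,165). The choice is confirmed, so I'm measuring from the wrist depth and checking it against the top view.

```bash
cat >> h.py <<'E'
def meas(f,c0=(0.435,0.29),zr=(.04,.066)):
    P=cloud(f);C=f["color"].astype(int)
    m=(C.min(-1)>110)&(abs(P[...,2]-np.mean(zr))<(zr[1]-zr[0])/2)&(np.hypot(P[...,0]-c0[0],P[...,1]-c0[1])<.085)
    k,l,s,c=cv2.connectedComponentsWithStats(m.astype(np.uint8)); i=1+s[1:,4].argmax()
    q=P[l==i]; rr=cv2.minAreaRect(q[:,:2].astype(np.float32)*1000)
    t=(P[...,2]>.066)&(P[...,2]<.1)&(np.hypot(P[...,0]-.40,P[...,1]-.355)<.035)&(C.max(-1)-C.min(-1)<60)
    T=P[t]
    return rr,np.median(q[:,2]),T,t
E
python3 - <<'E'
from h import *
for n in ("w1","top","scene"):
    f=dict(np.load(n+".npz")); rr,z,T,t=meas(f); print(n,rr,z); print(np.round(cv2.boxPoints(rr)).tolist())
    print(len(T),T.min(0) if len(T) else 0,T.max(0) if len(T) else 0,np.median(T,0) if len(T) else 0)
    if len(T)>8:
        top=T[T[:,2]>np.percentile(T[:,2],90)-.006]; print(cv2.minAreaRect(top[:,:2].astype(np.float32)*1000))
f=dict(np.load("w1.npz"));P=cloud(f)
for u,v in ((515,165),(190,70),(192,85),(195,72),(198,92),(387,125)): print(u,v,P[v,u].round(3))
f=dict(np.load("top.npz"));P=cloud(f);print("win",[P[v,u].round(3) for u,v in ((325,207),(317,198),(334,218))])
save("w1crop",cv2.resize(dict(np.load("w1.npz"))["color"][0:140,170:340],None,fx=4,fy=4,interpolation=cv2.INTER_CUBIC))
# glass region in both
for n in("w1","top"):
    f=dict(np.load(n+".npz"));P=cloud(f);C=f["color"].astype(int)
    m=(C.min(-1)>120)&(C[...,1]>=C[...,0])&(abs(P[...,2]-.04)<.012)&(np.hypot(P[...,0]-.441,P[...,1]+.045)<.07)
    q=P[m];print(n,"glass",m.sum(),cv2.minAreaRect(q[:,:2].astype(np.float32)*1000),np.median(q,0)) 
E
```

```text
w1 ((436.08905029296875, 302.1954345703125), (102.94532012939453, 133.5215606689453), 63.51206970214844) 0.05454708095066291
[[353.0, 286.0], [473.0, 226.0], [519.0, 318.0], [399.0, 378.0]]
392 [0.39253404 0.34801557 0.06639917] [0.41802603 0.36489571 0.08824048] [0.4062092  0.35520883 0.08382666]
((405.04962158203125, 356.7938232421875), (27.625293731689453, 8.695695877075195), 27.087923049926758)
top ((432.1949462890625, 296.47845458984375), (97.52725219726562, 133.3051300048828), 62.595787048339844) 0.05383978648547205
[[351.0, 284.0], [469.0, 223.0], [514.0, 309.0], [395.0, 370.0]]
19 [0.39017572 0.34766322 0.0667125 ] [0.41388493 0.36183596 0.09528987] [0.40259634 0.35453385 0.08442774]
((403.5581970214844, 354.6033630371094), (23.27010154724121, 5.359372615814209), 22.569978713989258)
scene ((437.656494140625, 288.6430969238281), (95.96011352539062, 118.29708862304688), 63.56248474121094) 0.05418277436847141
[[363.0, 272.0], [469.0, 219.0], [512.0, 305.0], [406.0, 358.0]]
0 0 0 0
515 165 [ 0.449 -0.03   0.041]
190 70 [0.415 0.358 0.083]
192 85 [0.402 0.352 0.086]
195 72 [0.414 0.357 0.072]
198 92 [0.395 0.349 0.072]
387 125 [0.432 0.133 0.001]
win [array([ 0.441, -0.045,  0.037]), array([ 0.477, -0.011,  0.04 ]), array([ 0.397, -0.083,  0.036])]
w1 glass 3043 ((443.5594482421875, -40.3680305480957), (70.4135971069336, 78.07720184326172), 88.61929321289062) [ 0.44485529 -0.03839382  0.04011971]
top glass 366 ((441.8994140625, -42.89971160888672), (81.66976928710938, 88.79285430908203), 88.40174102783203) [ 0.44133679 -0.04089087  0.03932607]
```

View pics/w1crop.png

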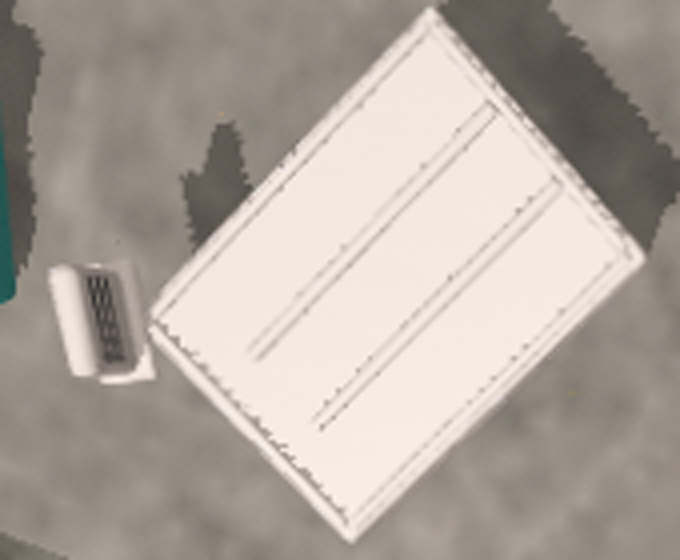

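Tray yaw is about -27°, the tab is at (0.404,0.356) with its top at z 0.087, the deck is at 0.054 and the glass centre is about (0.443,-0.041). Next I align the jaw and go above the tab.

Request:
move_arm(commands=[[[0.03, 0, 0, 0, -0.103], [0.03, 0.0128, -0.0168, 0.01, 0], [0.03, 0.0128, -0.0168, 0.02, 0], [0.03, 0.0128, -0.0168, 0.02, 0], [0.03, 0.0128, -0.0168, 0.02, 0], [0.03, 0.0128, -0.0168, 0.02, 0], [0.03, 0.0128, -0.0168, 0.02, 0], [0.03, 0.0128, -0.0168, 0.02, 0], [0.03, 0.0128, -0.0168, 0.02, 0], [0.03, 0, 0, 0, 0], [0.03, 0, 0, 0, 0], [0.03, 0, 0, 0, 0]]])

```text
time_s: 2.98
eef_pos: [0.4059, 0.3546, 0.1321]
orientation: [0.0, 0.973, 0.233, 0.0]
force: [0.2, -0.5, 0.0]
width: 0.0302
```

```bash
python3 - <<'E'
from h import *
s=r.get_state();M=R.from_quat(s["orientation"],scalar_first=True).as_matrix()
f=r.grab_frame("wrist"); rr,z,T,t=meas(f); print(s["eef_pos"],s["width"]); print(M.round(3))
if len(T):
    top=T[T[:,2]>np.percentile(T[:,2],90)-.004]; b=cv2.minAreaRect(top[:,:2].astype(np.float32)*1000); print(len(T),b,np.percentile(T[:,2],95))
    c=np.array([*b[0],79])/1000; print("grasp->tab in tool",M.T@(c-(s["eef_pos"]-M[:,2]*r.grasp_offset)))
v,u=np.nonzero(t); print(u.min(),u.max(),v.min(),v.max())
save("w2",f["color"])
E
```

```text
[0.40594685 0.3545975  0.13205838] 0.03017665254131944
[[ 0.892  0.452  0.001]
 [ 0.452 -0.892 -0.   ]
 [ 0.001  0.    -1.   ]]
581 ((405.6927185058594, 358.1244201660156), (26.773191452026367, 7.735687732696533), 27.128284454345703) 0.08691970053854872
grasp->tab in tool [ 0.00133276 -0.00328275  0.07175791]
320 332 189 237
```

View pics/w2.png

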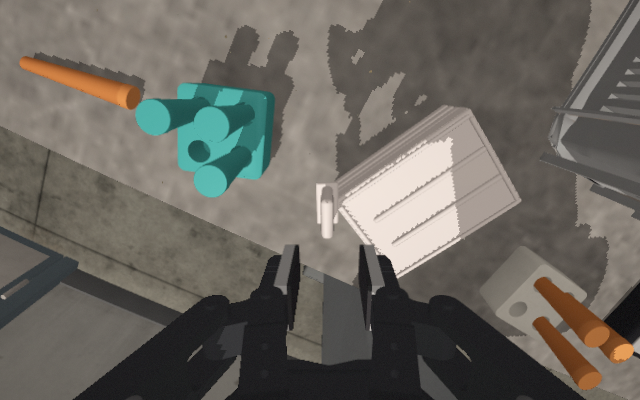

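The wrist view shows the tab at (326,212), lined up between the pads at (290,285) and (368,285), and clear of the turquoise rack. Next I descend and grip gently.

Request:
move_arm(commands=[[[0.03, 0.001, -0.002, 0.012, 0], [0.03, 0, 0, 0.015, 0], [0.03, 0, 0, 0.015, 0], [0.03, 0, 0, 0.015, 0], [0.03, 0, 0, 0.01, 0], [0.03, 0, 0, 0.005, 0], [0.03, 0, 0, 0, 0], [0.015, 0, 0, 0, 0], [0.012, 0, 0, 0, 0], [0.009, 0, 0, 0, 0], [0.004, 0, 0, 0, 0], [0.0, 0, 0, 0, 0]]], force=25)

```text
time_s: 4.03
eef_pos: [0.4063, 0.358, 0.0604]
orientation: [0.0, 0.972, 0.233, 0.001]
force: [2.0, -4.5, 3.5]
width: 0.0075
```

Request:
move_arm(commands=[[[0.0, 0, 0, 0, 0], [0.0, 0, 0, 0, 0], [0.0, 0, 0, 0, 0], [0.0, 0, 0, 0, 0], [0.0, 0, 0, 0, 0]]])

```text
time_s: 4.45
eef_pos: [0.4063, 0.358, 0.0603]
orientation: [0.0, 0.972, 0.233, 0.001]
force: [1.9, -3.9, 5.3]
width: 0.0077
```

```bash
python3 - <<'E'
from h import *
s=r.get_state(); print(s["eef_pos"],s["width"],s["force"],s["torque"])
f=r.grab_frame("wrist"); rr,z,T,t=meas(f); print(rr,z)
E
```

```text
[0.40631827 0.35801357 0.0603174 ] 0.0077133920600395665 [ 1.94414592 -3.87803782  5.27879501] [-0.66472973 -0.38015938  0.07283433]
((441.3547668457031, 301.84326171875), (101.50777435302734, 121.7048568725586), 62.64871597290039) 0.054450081899841574
```

Gripped at 7.7 mm. Next is the peel along an arc about the far corner, first to about 0.15 rad.

Request:
move_arm(commands=[[[0, 0, 0.001, -0.0024, 0], [0, 0, 0.0007, -0.0024, 0], [0, 0, 0.0008, -0.0025, 0], [0, 0, 0.0009, -0.0024, 0], [0, 0, 0.0009, -0.0024, 0], [0, 0, 0.0009, -0.0024, 0], [0, 0, 0.001, -0.0024, 0], [0, 0, 0.001, -0.0024, 0], [0, 0, 0.0011, -0.0024, 0], [0, 0, 0, 0, 0], [0, 0, 0, 0, 0]]])

```text
time_s: 5.42
eef_pos: [0.4093, 0.3504, 0.0813]
orientation: [0.0, 0.972, 0.233, 0.0]
force: [0.2, -0.1, -5.2]
width: 0.0073
```

```bash
cat > look.py <<'E'
from h import *
import sys
s=r.get_state(); print(s["eef_pos"].round(4),s["width"],s["force"].round(1),s["torque"].round(2))
f=r.grab_frame("wrist"); P=cloud(f); C=f["color"].astype(int)
e=s["eef_pos"]
# tray deck plane: points within 0.14 of far side, white, fit by RANSAC-like median
c=np.array(sys.argv[2:4],float)
m=(C.min(-1)>70)&(C.max(-1)-C.min(-1)<45)&(np.hypot(P[...,0]-c[0],P[...,1]-c[1])<.04)&(P[...,2]>float(sys.argv[4]))
q=P[m]
for _ in range(4):
    A=np.c_[q[:,:2]-c,np.ones(len(q))]; x=np.linalg.lstsq(A,q[:,2],rcond=None)[0]; d=abs(A@x-q[:,2]); q=q[d<max(.003,1.5*np.median(d))]
print("plane z at c",x[2].round(4),"grad",x[:2].round(3),"n",len(q),"tilt",np.hypot(*x[:2]).round(3))
d=np.array([.455,-.89]); 
print("slope along diag to far",(x[:2]@d).round(3)," z deck at far",(x[2]+x[:2]@(np.array([.472,.225])-c)).round(4))
save(sys.argv[1],f["color"])
E
python3 look.py w3 .439 .289 .045
```

```text
[0.4093 0.3504 0.0813] 0.007273485104176253 [ 0.2 -0.1 -5.2] [0.55 0.27 0.05]
plane z at c 0.0742 grad [-0.009  0.015] n 13122 tilt 0.017
slope along diag to far -0.017  z deck at far 0.0729
```

View pics/w3.png

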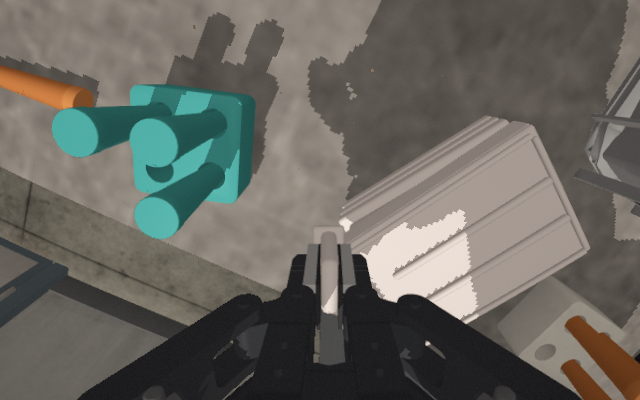

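The wrist view shows the tray rose about 20 mm almost level (tilt 0.017), carrying 5 N. The wide flat pinch can't pivot, and the tool can't tilt. I'll put it straight back, then regrip across the tab's 28 mm width, so the tab can hinge between the pads.

```bash
python3 - <<'E'
from h import *
im=cv2.imread("pics/w3.png")[100:350,330:640]; cv2.imwrite("pics/w3c.png",cv2.resize(im,None,fx=2.4,fy=2.4,interpolation=cv2.INTER_CUBIC))
f=r.grab_frame("scene");P=cloud(f); save("s3",f["color"])
f0=dict(np.load("scene.npz"));P0=cloud(f0)
m=(np.hypot(P0[...,0]-.436,P0[...,1]-.286)<.1)
for u in (246,250,254,258): print(u,[(v,P0[v,u,2].round(3),P[v,u,2].round(3)) for v in range(176,200,2)])
E
```

```text
246 [(176, np.float64(0.239), np.float64(0.076)), (178, np.float64(0.053), np.float64(0.076)), (180, np.float64(0.057), np.float64(0.079)), (182, np.float64(0.053), np.float64(0.076)), (184, np.float64(0.057), np.float64(0.066)), (186, np.float64(0.053), np.float64(0.053)), (188, np.float64(0.043), np.float64(0.042)), (190, np.float64(0.032), np.float64(0.039)), (192, np.float64(0.027), np.float64(0.031)), (194, np.float64(0.018), np.float64(0.018)), (196, np.float64(0.01), np.float64(0.011)), (198, np.float64(-0.004), np.float64(0.001))]
250 [(176, np.float64(0.002), np.float64(0.07)), (178, np.float64(0.056), np.float64(0.075)), (180, np.float64(0.053), np.float64(0.077)), (182, np.float64(0.059), np.float64(0.069)), (184, np.float64(0.052), np.float64(0.061)), (186, np.float64(0.052), np.float64(0.049)), (188, np.float64(0.044), np.float64(0.043)), (190, np.float64(0.035), np.float64(0.035)), (192, np.float64(0.021), np.float64(0.032)), (194, np.float64(0.016), np.float64(0.019)), (196, np.float64(0.008), np.float64(0.009)), (198, np.float64(0.0), np.float64(-0.0))]
254 [(176, np.
[... 372 characters left out ...]
, np.float64(0.023)), (194, np.float64(0.013), np.float64(0.022)), (196, np.float64(0.007), np.float64(-0.001)), (198, np.float64(0.003), np.float64(0.001))]
258 [(176, np.float64(nan), np.float64(0.069)), (178, np.float64(0.054), np.float64(0.074)), (180, np.float64(0.052), np.float64(0.078)), (182, np.float64(0.052), np.float64(0.066)), (184, np.float64(0.055), np.float64(0.061)), (186, np.float64(0.05), np.float64(0.051)), (188, np.float64(0.036), np.float64(0.039)), (190, np.float64(0.033), np.float64(0.033)), (192, np.float64(0.021), np.float64(0.023)), (194, np.float64(0.009), np.float64(0.011)), (196, np.float64(0.003), np.float64(-0.002)), (198, np.float64(0.002), np.float64(0.002))]
```

View pics/w3c.png

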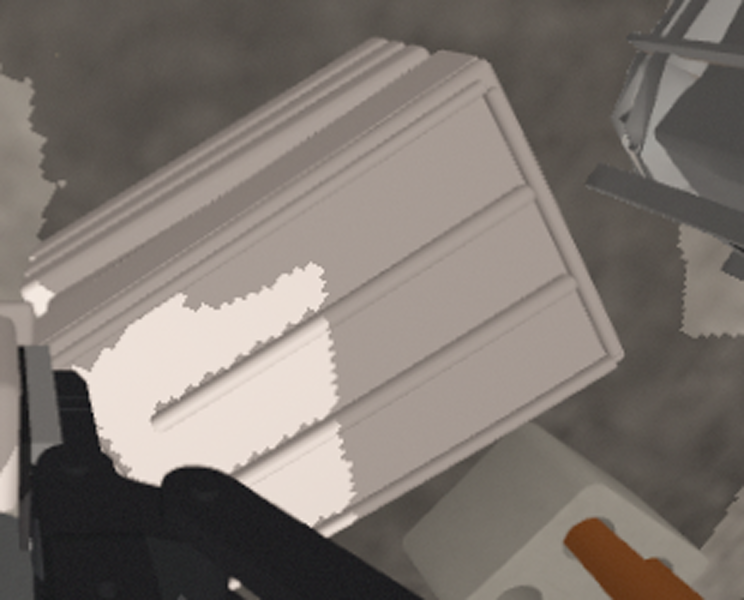

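The crop shows the stack's lower tiers still at table level on the upper-left side (corner at (380,45)), with the tray raised above them. I'm lowering it back along the same path.

Request:
move_arm(commands=[[[0, 0, -0.0011, 0.0024, 0], [0, 0, -0.001, 0.0024, 0], [0, 0, -0.001, 0.0024, 0], [0, 0, -0.0009, 0.0024, 0], [0, 0, -0.0009, 0.0024, 0], [0, 0, -0.0009, 0.0024, 0], [0, 0, -0.0008, 0.0024, 0], [0, 0, -0.0007, 0.0024, 0], [0, 0, -0.0005, 0.0015, 0], [0, 0, 0, 0, 0], [0, 0, 0, 0, 0]]])

```text
time_s: 6.43
eef_pos: [0.4066, 0.3577, 0.0616]
orientation: [0.0, 0.972, 0.233, 0.001]
force: [-1.5, -2.1, 6.4]
width: 0.0074
```

```bash
python3 look.py w4 .439 .289 .045
```

```text
[0.4066 0.3577 0.0616] 0.007423212087801252 [-1.5 -2.1  6.4] [-1.15 -0.18 -0.19]
plane z at c 0.0579 grad [ 0.01 -0.03] n 13745 tilt 0.032
slope along diag to far 0.031  z deck at far 0.0602
```

Request:
move_arm(commands=[[[0.012, 0, 0, 0, 0], [0.03, 0, 0, 0, 0], [0.03, 0, 0, 0, 0], [0.03, 0, 0, 0, 0], [0.03, 0, 0, -0.01, 0], [0.045, 0, 0, -0.02, 0], [0.045, 0, 0, -0.02, 0], [0.045, 0, 0, -0.02, 0], [0.045, 0, 0, 0, 0], [0.045, 0, 0, 0, 0]]], force=20)

```text
time_s: 7.32
eef_pos: [0.4064, 0.3582, 0.132]
orientation: [-0.001, 0.972, 0.233, 0.002]
force: [0.2, -0.1, -0.3]
width: 0.0451
```

```bash
python3 look.py w5 .439 .289 .045; python3 - <<'E'
from h import *
f=r.grab_frame("wrist"); rr,z,T,t=meas(f); s=r.get_state()
M=R.from_quat(s["orientation"],scalar_first=True).as_matrix()
top=T[T[:,2]>np.percentile(T[:,2],90)-.004]; b=cv2.minAreaRect(top[:,:2].astype(np.float32)*1000); print(b,np.percentile(T[:,2],95))
print("tab-TCP in tool",M.T@(np.r_[np.array(b[0])/1000,.06]-s["eef_pos"]))
E
```

```text
[0.4064 0.3582 0.132 ] 0.04506025016588473 [ 0.2 -0.1 -0.3] [0.01 0.06 0.02]
plane z at c 0.0577 grad [-0.032 -0.069] n 7928 tilt 0.076
slope along diag to far 0.047  z deck at far 0.061
((406.5804748535156, 360.82989501953125), (27.23191261291504, 7.228599548339844), 27.115341186523438) 0.08662598178555599
tab-TCP in tool [ 0.00326526 -0.00241697  0.06957408]
```

View pics/w5.png

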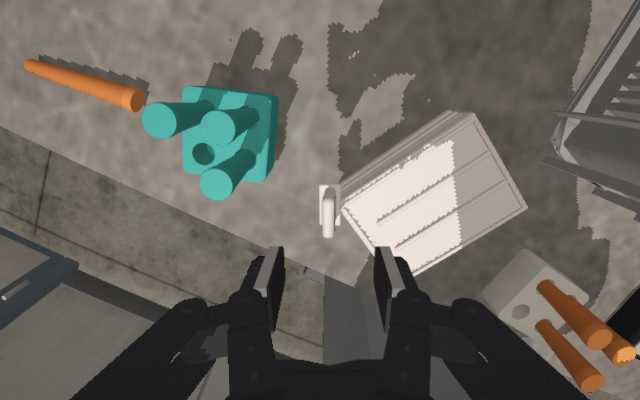

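The view shows the tray back on the stack, but the plane fit says the far corner is a few mm proud. I'll fit the deck corners more carefully, and check the stack's lower sides.

```bash
cat > deck.py <<'E'
from h import *
def deck(f,c=(.439,.289)):
    P=cloud(f);C=f["color"].astype(int)
    m=(C.max(-1)-C.min(-1)<45)&(C.min(-1)>60)&(np.hypot(P[...,0]-c[0],P[...,1]-c[1])<.068)&(P[...,2]>.042)&(P[...,2]<.1)
    q=P[m]; rng=np.random.default_rng(0); best=(0,)
    for _ in range(400):
        a=q[rng.choice(len(q),3,False)]; n=np.cross(a[1]-a[0],a[2]-a[0]); n/=np.linalg.norm(n)+1e-12
        if abs(n[2])<.9: continue
        k=abs((q-a[0])@n)<.0012
        if k.sum()>best[0]: best=(k.sum(),k)
    q=q[best[1]]; A=np.c_[q[:,0]-c[0],q[:,1]-c[1],np.ones(len(q))]; x=np.linalg.lstsq(A,q[:,2],rcond=None)[0]
    rr=cv2.minAreaRect(q[:,:2].astype(np.float32)*1000)
    return x,rr,len(q),P
if __name__=="__main__":
    Rz=R.from_euler('z',-27,degrees=True).as_matrix()[:2,:2]
    for n in ("w1",None):
        f=dict(np.load("w1.npz")) if n else r.grab_frame("wrist")
        x,rr,N,P=deck(f); print(n,x.round(4),N,np.round(rr[0],1),np.round(rr[1],1),round(rr[2],1))
        for l in ((-58,42),(58,42),(58,-42),(-58,-42)): print("  corner",l,(x[2]+x[:2]@(Rz@np.array(l)/1000)).round(4))
        z=P[...,2]; C=f["color"].astype(int)
        m=(z>.008)&(z<.036)&(np.hypot(P[...,0]-.439,P[...,1]-.289)<.095)&(C.max(-1)-C.min(-1)<45)
        q=P[m]; L=(q[:,:2]-[.439,.289])@Rz; print("  stack side y+ :",m.sum(),np.median(L[(abs(L[:,0])<.05)&(L[:,1]>0.03),1]),np.median(L[(abs(L[:,1])<.035)&(L[:,0]>0.03),0]),np.median(L[(abs(L[:,1])<.035)&(L[:,0]<-0.03),0]))
E
python3 deck.py
```

```text
w1 [-0.0022  0.0032  0.0543] 5833 [439.9 290. ] [ 84.6 116.2] 63.2
  corner (-58, 42) 0.0546
  corner (58, 42) 0.0542
  corner (58, -42) 0.054
  corner (-58, -42) 0.0544
  stack side y+ : 79 nan nan nan
None [-0.0086 -0.0542  0.0575] 12037 [439.7 291.6] [ 83.9 115.9] 62.4
  corner (-58, 42) 0.0543
  corner (58, 42) 0.0563
  corner (58, -42) 0.0606
  corner (-58, -42) 0.0587
  stack side y+ : 1378 0.04242313083666479 nan nan
  return _methods._mean(a, axis=axis, dtype=dtype,
  ret = ret.dtype.type(ret / rcount)
```

The far corner sits 6.6 mm proud (the fin is riding on the jaws), while the tabbed corner is seated. I'll press the far corner back down with shut fingers, after checking clearance there.

```bash
python3 - <<'E'
from h import *
P=cloud(dict(np.load("top.npz")));z=P[...,2]
for lo,hi in((.065,.13),(.13,.3)):
    m=(z>lo)&(z<hi)&(P[...,0]>.3)&(np.hypot(P[...,0]-.466,P[...,1]-.2445)<.16); q=P[m]
    d=np.hypot(q[:,0]-.466,q[:,1]-.2445); i=d.argsort()[:60:12]; print(lo,q[i].round(3).tolist(),d[i].round(3))
s=r.get_state();M=R.from_quat(s["orientation"],scalar_first=True).as_matrix(); print(M.T@(np.array([.466,.2445,.085])-s["eef_pos"]))
E
```

```text
0.065 [[0.442, 0.277, 0.066], [0.537, 0.188, 0.112], [0.551, 0.199, 0.122], [0.552, 0.193, 0.113], [0.547, 0.179, 0.095]] [0.04  0.09  0.096 0.101 0.104]
0.13 [[0.508, 0.214, 0.169], [0.512, 0.206, 0.173], [0.519, 0.21, 0.174], [0.523, 0.21, 0.175], [0.528, 0.211, 0.17]] [0.052 0.06  0.064 0.067 0.07 ]
[0.00378371 0.12819042 0.04408655]
```

Request:
move_arm(commands=[[[0.0, 0, 0.0198, 0, 0], [0.0, 0, 0.0198, 0, 0], [0.0, 0, 0.0198, 0, 0], [0.0, 0, 0.0198, 0, 0], [0.0, 0, 0.0198, 0, 0], [0.0, 0, 0.0198, 0.01, 0], [0.0, 0, 0, 0.02, 0], [0.0, 0, 0, 0.02, 0], [0.0, 0, 0, 0.012, 0], [0.0, 0, 0, 0.004, 0], [0.0, 0, 0, 0.0, 0]]])

```text
time_s: 8.38
eef_pos: [0.4578, 0.2514, 0.0626]
orientation: [0.0, 0.972, 0.233, -0.002]
force: [-0.1, 0.7, 0.1]
width: -0.0
```

Request:
move_arm(commands=[[[0.0, 0, 0, 0.0025, 0], [0.0, 0, 0, 0.0015, 0], [0.0, 0, 0, 0.0015, 0], [0.0, 0, 0, 0, 0]]])

```text
time_s: 8.72
eef_pos: [0.46, 0.2519, 0.0595]
orientation: [-0.0, 0.972, 0.233, 0.001]
force: [-0.0, -0.4, 1.1]
width: 0.0004
```

Request:
move_arm(commands=[[[0.0, 0, 0, 0.001, 0], [0.0, 0, 0, 0.001, 0], [0.0, 0, 0, 0.001, 0], [0.0, 0, 0, 0, 0]]])

```text
time_s: 9.05
eef_pos: [0.4605, 0.252, 0.0584]
orientation: [0.0, 0.972, 0.233, 0.001]
force: [-4.7, -2.8, 15.5]
width: 0.0003
```

Request:
move_arm(commands=[[[0.0, 0, 0, 0.001, 0], [0.0, 0, 0, 0.001, 0], [0.0, 0, 0, 0, 0]]])

```text
time_s: 9.3
eef_pos: [0.4614, 0.2523, 0.0579]
orientation: [0.0, 0.972, 0.233, 0.002]
force: [-8.1, -2.3, 24.3]
width: -0.0001
```

Request:
move_arm(commands=[[[0.0, 0, 0, 0.001, 0], [0.0, 0, 0, 0.001, 0], [0.0, 0, 0, 0, 0], [0.0, 0, 0, 0, 0]]])

```text
time_s: 9.63
eef_pos: [0.4624, 0.2527, 0.0575]
orientation: [-0.0, 0.972, 0.233, 0.003]
force: [-9.1, -3.5, 33.0]
width: -0.0
```

```bash
python3 - <<'E'
from deck import *
s=r.get_state();print(s["eef_pos"],s["force"],s["torque"])
x,rr,N,P=deck(r.grab_frame("wrist"));Rz=R.from_euler('z',-27,degrees=True).as_matrix()[:2,:2]
print(x.round(4),N,rr)
for l in ((-58,42),(58,42),(58,-42),(-58,-42)): print("  corner",l,(x[2]+x[:2]@(Rz@np.array(l)/1000)).round(4))
E
```

```text
[0.46242462 0.25272598 0.05752344] [-9.11215523 -3.51814406 33.01286236] [-0.5295486   1.75650896 -0.007207  ]
[-0.0295 -0.0492  0.0567] 19229 ((443.3533935546875, 291.5133056640625), (83.62197875976562, 113.29668426513672), 62.92306900024414)
  corner (-58, 42) 0.0546
  corner (58, 42) 0.0541
  corner (58, -42) 0.0589
  corner (-58, -42) 0.0594
```

Pressing with 33 N left the far corner about 5 mm up, so the fin isn't re-entering the jaws. The corner is still within 8 mm of its seat. New plan: pinch across the tab's width with a light, width-limited squeeze so it hinges freely, peel, then grip firmly. First I back off and turn 90°.

Request:
move_arm(commands=[[[0.0, 0, 0, -0.01, 0], [0.02, 0, 0, -0.025, 0], [0.04, 0, -0.01, -0.03, -0.12], [0.04, 0, 0, -0.02, -0.12], [0.04, 0, 0, -0.01, -0.12], [0.04, 0, 0, 0, -0.12], [0.04, 0, 0, 0, -0.12], [0.04, 0, 0, 0, -0.12], [0.04, 0, 0, 0, -0.12], [0.04, 0, 0, 0, -0.12], [0.04, 0, 0, 0, -0.12], [0.04, 0, 0, 0, -0.12]]])

```text
time_s: 10.68
eef_pos: [0.4547, 0.2606, 0.1469]
orientation: [0.0, 0.669, 0.744, 0.0]
force: [-1.1, 0.3, 0.6]
width: 0.04
```

Request:
move_arm(commands=[[[0.04, 0, 0, 0, -0.12], [0.04, 0, 0, 0, -0.12], [0.04, 0, 0, 0, -0.12], [0.04, 0, 0, 0, 0], [0.04, 0, 0, 0, 0]]])

```text
time_s: 11.1
eef_pos: [0.4548, 0.2606, 0.1469]
orientation: [0.0, 0.529, 0.849, 0.0]
force: [-0.0, -0.1, -0.0]
width: 0.0403
```

```bash
cat > tabm.py <<'E'
from deck import *
f=r.grab_frame("wrist"); rr,z,T,t=meas(f); s=r.get_state()
M=R.from_quat(s["orientation"],scalar_first=True).as_matrix()
print(s["eef_pos"],s["joints"].round(2),s["width"]);print(M.round(3))
if len(T):
    top=T[T[:,2]>np.percentile(T[:,2],90)-.004]; b=cv2.minAreaRect(top[:,:2].astype(np.float32)*1000); print(len(T),b,np.percentile(T[:,2],95))
    print("tab-TCP in tool",M.T@(np.r_[np.array(b[0])/1000,.06]-s["eef_pos"]))
x,rr,N,P=deck(f);Rz=R.from_euler('z',-27,degrees=True).as_matrix()[:2,:2]
print(x.round(4),N,rr)
for l in ((-58,42),(58,42),(58,-42),(-58,-42)): print("  corner",l,(x[2]+x[:2]@(Rz@np.array(l)/1000)).round(4))
np.savez("last.npz",**{k:np.array(v) for k,v in f.items()}); save("last",f["color"])
E
python3 tabm.py; python3 - <<'E'
from h import *
f=dict(np.load("w1.npz"));P=cloud(f);C=f["color"].astype(int)
m=(C[...,1]-C[...,0]>40)&(P[...,2]>.01)&(P[...,0]<.6);q=P[m];d=np.hypot(q[:,0]-.407,q[:,1]-.359);i=d.argsort()[:300:60];print(q[i].round(3).tolist(),d[i])
E
```

```text
[0.4547461  0.26055959 0.14685743] [ 0.29  0.11  1.83  0.    1.21 -0.17] 0.03987028497324763
[[-0.441  0.897  0.   ]
 [ 0.897  0.441  0.   ]
 [ 0.     0.    -1.   ]]
818 ((408.298828125, 361.4566345214844), (26.829998016357422, 7.742050647735596), 26.74677276611328) 0.08654935677594351
tab-TCP in tool [0.11103892 0.00280511 0.08685773]
[-0.0322 -0.0638  0.0575] 12562 ((440.8831787109375, 292.2382507324219), (83.68811798095703, 115.39678192138672), 62.62934494018555)
  corner (-58, 42) 0.0545
  corner (58, 42) 0.0545
  corner (58, -42) 0.0605
  corner (-58, -42) 0.0605
[[0.399, 0.41, 0.032], [0.395, 0.411, 0.036], [0.404, 0.413, 0.011], [0.411, 0.415, 0.02], [0.412, 0.416, 0.02]] [0.05201315 0.05333024 0.0544281  0.05575131 0.05720116]
```

Request:
move_arm(commands=[[[0.04, 0.0158, 0.001, 0, 0], [0.04, 0.0158, 0.001, 0, 0], [0.04, 0.0158, 0.001, 0, 0], [0.04, 0.0158, 0, 0, 0], [0.04, 0.0158, 0, 0, 0], [0.04, 0.0158, 0, 0.01, 0], [0.04, 0.0158, 0, 0.02, 0], [0.04, 0, 0, 0.02, 0], [0.04, 0, 0, 0.02, 0], [0.04, 0, 0, 0.014, 0], [0.04, 0, 0, 0.006, 0], [0.034, 0, 0, 0, 0]]], force=20)

```text
time_s: 12.15
eef_pos: [0.4072, 0.3604, 0.0552]
orientation: [-0.001, 0.528, 0.849, -0.001]
force: [-0.3, -0.6, 0.4]
width: 0.034
```

Request:
move_arm(commands=[[[0.03, 0, 0, 0, 0], [0.029, 0, 0, 0, 0], [0.0285, 0, 0, 0, 0], [0.028, 0, 0, 0, 0], [0.0275, 0, 0, 0, 0], [0.0275, 0, 0, 0, 0]]])

```text
time_s: 12.65
eef_pos: [0.4091, 0.3613, 0.0578]
orientation: [0.0, 0.527, 0.85, 0.001]
force: [-0.4, -0.1, 4.3]
width: 0.0277
```

```bash
python3 tabm.py
```

```text
[0.40904607 0.36138952 0.0577626 ] [0.5  0.29 1.82 0.   1.04 0.04] 0.02784496311317079
[[-0.444  0.896  0.002]
 [ 0.896  0.444  0.001]
 [ 0.     0.002 -1.   ]]
5047 ((402.5338439941406, 360.25299072265625), (53.68448257446289, 23.957685470581055), 26.209566116333008) 0.09649783077923202
tab-TCP in tool [ 0.00187237 -0.00633605 -0.00224842]
[-0.0056 -0.0537  0.0572] 3815 ((440.88885498046875, 316.9522399902344), (118.68814849853516, 57.53877258300781), 13.766571044921875)
  corner (-58, 42) 0.054
  corner (58, 42) 0.0562
  corner (58, -42) 0.0605
  corner (-58, -42) 0.0582
```

View pics/last.png

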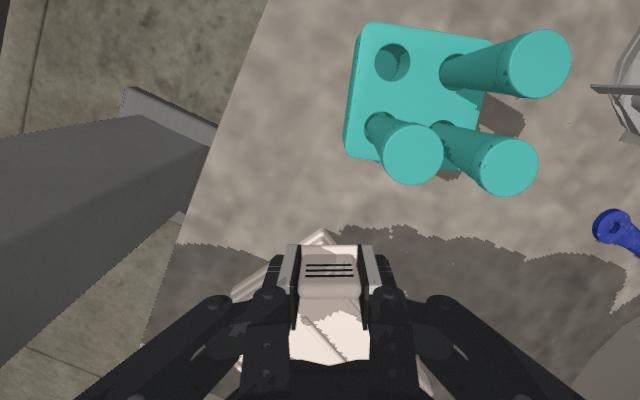

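The view shows the tab held between the pads at (330,265), with the turquoise rack clear. Next I peel lightly along the arc and check tilt with the scene camera.

Request:
move_arm(commands=[[[0.0272, -0.0008, 0, -0.0024, 0], [0.0272, -0.0008, 0, -0.0024, 0], [0.0272, -0.0008, 0, -0.0024, 0], [0.0272, -0.0009, 0, -0.0024, 0], [0.0272, -0.0009, 0, -0.0024, 0], [0.0272, -0.0009, 0, -0.0024, 0], [0.0272, 0, 0, 0, 0]]])

```text
time_s: 13.28
eef_pos: [0.4112, 0.3564, 0.0717]
orientation: [0.0, 0.527, 0.85, 0.0]
force: [-0.4, -1.5, -0.3]
width: 0.0275
```

```bash
cat > sc.py <<'E'
from deck import *
import sys
s=r.get_state(); print(s["eef_pos"].round(4),round(s["width"],4),s["force"].round(1),s["torque"].round(2))
Rz=R.from_euler('z',-27.4,degrees=True).as_matrix()[:2,:2]
for n in ("scene","top","wrist"):
    f=r.grab_frame(n); save("now_"+n,f["color"])
    try: x,rr,N,P=deck(f,(.441,.292)); print(n,x.round(3),N,np.round(rr[0],1),np.round(rr[1],1),round(rr[2],1),"tab/far corner deck z",[(x[2]+x[:2]@(Rz@np.array(l)/1000)).round(4) for l in ((-58,42),(58,42),(58,-42),(-58,-42))])
    except Exception as e: print(n,e)
E
python3 sc.py
```

```text
[0.4112 0.3564 0.0717] 0.0275 [-0.4 -1.5 -0.3] [0.01 0.02 0.02]
scene [ 0.037 -0.051  0.069] 92 [438.7 286.3] [ 87.1 114.9] 65.2 tab/far corner deck z [np.float64(0.0644), np.float64(0.0709), np.float64(0.0733), np.float64(0.0668)]
top [-0.019 -0.1    0.067] 126 [441.1 285.9] [ 84.5 115.8] 61.5 tab/far corner deck z [np.float64(0.0616), np.float64(0.065), np.float64(0.0732), np.float64(0.0698)]
wrist [ 0.003 -0.028  0.069] 3822 [444.1 312.1] [119.5  56.8] 13.1 tab/far corner deck z [np.float64(0.067), np.float64(0.0688), np.float64(0.0708), np.float64(0.069)]
```

Tray is moving alone now (0.3–0.6 N), but torsional friction keeps it level. I'll loosen in small steps so the far end swings down.

Request:
move_arm(commands=[[[0.0274, 0, 0, 0, 0], [0.0275, 0, 0, 0, 0], [0.0276, 0, 0, 0, 0], [0.0276, 0, 0, 0, 0]]])

```text
time_s: 13.77
eef_pos: [0.4106, 0.3564, 0.0711]
orientation: [0.0, 0.527, 0.85, -0.0]
force: [0.7, 0.3, -0.6]
width: 0.0279
```

```bash
python3 sc.py
```

```text
[0.4106 0.3564 0.0711] 0.0279 [ 0.7  0.3 -0.6] [ 0.04 -0.02  0.03]
scene [ 0.032 -0.014  0.069] 99 [436.7 287.8] [ 91.9 106.9] 60.8 tab/far corner deck z [np.float64(0.0671), np.float64(0.0712), np.float64(0.071), np.float64(0.067)]
top [-0.043 -0.136  0.068] 127 [440.9 283.1] [ 84.4 113. ] 62.2 tab/far corner deck z [np.float64(0.0605), np.float64(0.0633), np.float64(0.0751), np.float64(0.0723)]
wrist [ 0.002 -0.027  0.068] 3822 [443.8 312.1] [120.1  57. ] 12.7 tab/far corner deck z [np.float64(0.0666), np.float64(0.0683), np.float64(0.0703), np.float64(0.0686)]
```

Request:
move_arm(commands=[[[0.0278, 0, 0, 0, 0], [0.0279, 0, 0, 0, 0], [0.028, 0, 0, 0, 0], [0.028, 0, 0, 0, 0]]])

```text
time_s: 14.25
eef_pos: [0.4106, 0.3564, 0.0713]
orientation: [0.0, 0.527, 0.85, -0.0]
force: [-0.7, -0.5, 0.4]
width: 0.0281
```

```bash
python3 sc.py
```

```text
[0.4106 0.3564 0.0713] 0.0281 [-0.7 -0.5  0.4] [-0.01  0.01 -0.03]
scene [0.017 0.036 0.067] 95 [438.6 287.7] [ 87.4 119.8] 70.6 tab/far corner deck z [np.float64(0.069), np.float64(0.0688), np.float64(0.0654), np.float64(0.0656)]
top [-0.053  0.043  0.067] 142 [436.1 287.9] [ 84.3 119.9] 62.6 tab/far corner deck z [np.float64(0.0713), np.float64(0.0636), np.float64(0.0624), np.float64(0.0701)]
wrist [-0.015  0.012  0.065] 3802 [457.2 315.1] [97.  54.2] 8.1 tab/far corner deck z [np.float64(0.0667), np.float64(0.0646), np.float64(0.0642), np.float64(0.0664)]
```

It hinges: the far corner went from 0.0703 to 0.0642 while the tabbed corner stayed at 0.0667. I'll wait a little longer at a hair looser.

Request:
move_arm(commands=[[[0.028, 0, 0, 0, 0], [0.028, 0, 0, 0, 0], [0.0281, 0, 0, 0, 0], [0.0281, 0, 0, 0, 0], [0.0281, 0, 0, 0, 0]]])

```text
time_s: 14.82
eef_pos: [0.4107, 0.3564, 0.0712]
orientation: [0.0, 0.527, 0.85, 0.0]
force: [0.3, -0.3, -0.6]
width: 0.0281
```

```bash
python3 sc.py
```

```text
[0.4107 0.3564 0.0712] 0.0281 [ 0.3 -0.3 -0.6] [-0.04  0.05 -0.01]
scene [0.007 0.028 0.066] 96 [436.8 287.2] [ 88.1 114.8] 61.0 tab/far corner deck z [np.float64(0.0677), np.float64(0.0669), np.float64(0.0646), np.float64(0.0653)]
top [-0.006  0.03   0.067] 124 [439.7 285.2] [ 83.9 115.3] 62.4 tab/far corner deck z [np.float64(0.0692), np.float64(0.067), np.float64(0.0649), np.float64(0.0672)]
wrist [-0.018  0.015  0.065] 3804 [457.3 314.8] [96.5 54.8] 9.0 tab/far corner deck z [np.float64(0.0668), np.float64(0.0641), np.float64(0.0637), np.float64(0.0664)]
```

Request:
move_arm(commands=[[[0.0282, 0, 0, 0, 0], [0.0282, 0, 0, 0, 0], [0.0282, 0, 0, 0, 0]]])

```text
time_s: 15.22
eef_pos: [0.4107, 0.3564, 0.0712]
orientation: [0.0, 0.527, 0.85, 0.0]
force: [-0.2, 0.3, -0.5]
width: 0.028
```

```bash
python3 sc.py
```

```text
[0.4107 0.3564 0.0712] 0.028 [-0.2  0.3 -0.5] [-0.02  0.05 -0.02]
scene [-0.026  0.018  0.066] 95 [436.5 288.9] [ 83.8 119.7] 65.7 tab/far corner deck z [np.float64(0.0678), np.float64(0.0641), np.float64(0.0638), np.float64(0.0674)]
top [0.002 0.023 0.064] 128 [440.3 287.1] [ 85.4 114.7] 64.1 tab/far corner deck z [np.float64(0.0655), np.float64(0.0645), np.float64(0.0627), np.float64(0.0637)]
wrist [-0.02   0.015  0.065] 3778 [457.3 314.5] [96.2 55.2] 9.2 tab/far corner deck z [np.float64(0.0665), np.float64(0.0637), np.float64(0.0633), np.float64(0.0662)]
```

Request:
move_arm(commands=[[[0.0283, 0, 0, 0, 0], [0.0284, 0, 0, 0, 0], [0.0284, 0, 0, 0, 0]]])

```text
time_s: 15.62
eef_pos: [0.4106, 0.3564, 0.0712]
orientation: [0.0, 0.527, 0.85, 0.0]
force: [1.0, 0.7, 0.6]
width: 0.0285
```

```bash
python3 sc.py
```

```text
[0.4106 0.3564 0.0712] 0.0285 [1.  0.7 0.6] [-0.02  0.08 -0.04]
scene [-0.038  0.003  0.065] 100 [437.9 291.5] [ 90.2 122. ] 63.2 tab/far corner deck z [np.float64(0.0664), np.float64(0.0623), np.float64(0.0635), np.float64(0.0676)]
top [0.008 0.005 0.063] 126 [440.4 288.2] [ 84.8 114.7] 65.2 tab/far corner deck z [np.float64(0.0636), np.float64(0.0641), np.float64(0.0634), np.float64(0.0629)]
wrist [-0.036  0.021  0.064] 3799 [457.3 314.1] [96.  55.4] 9.4 tab/far corner deck z [np.float64(0.0667), np.float64(0.0619), np.float64(0.0617), np.float64(0.0665)]
```

Request:
move_arm(commands=[[[0.0284, -0.0008, 0, -0.002, 0], [0.0284, -0.0008, 0, -0.002, 0], [0.0284, -0.0008, 0, -0.002, 0], [0.0284, 0, 0, 0, 0]]])

```text
time_s: 16.1
eef_pos: [0.4122, 0.3543, 0.0778]
orientation: [0.0, 0.527, 0.85, 0.0]
force: [0.3, -0.3, 0.6]
width: 0.0283
```

```bash
python3 sc.py
```

```text
[0.4122 0.3543 0.0778] 0.0283 [ 0.3 -0.3  0.6] [-0.03  0.01  0.02]
scene [-0.066  0.034  0.064] 88 [442.  288.8] [ 96.1 107.6] 60.8 tab/far corner deck z [np.float64(0.0685), np.float64(0.0599), np.float64(0.0599), np.float64(0.0685)]
top [-0.056 -0.012  0.063] 127 [440.9 287. ] [ 83.4 116.6] 65.1 tab/far corner deck z [np.float64(0.0641), np.float64(0.059), np.float64(0.062), np.float64(0.0671)]
wrist [-0.055  0.065  0.063] 3908 [455.8 310.5] [90.6 62.1] 18.2 tab/far corner deck z [np.float64(0.0692), np.float64(0.0601), np.float64(0.0574), np.float64(0.0665)]
```

Now tilting correctly: tabbed corner up, far corner down at 0.057–0.060. I continue raising.

Request:
move_arm(commands=[[[0.0282, 0, 0, 0, 0], [0.0282, -0.0008, 0, -0.002, 0], [0.0282, -0.0008, 0, -0.002, 0], [0.0282, -0.0008, 0, -0.002, 0], [0.0282, -0.0008, 0, -0.002, 0], [0.0282, 0, 0, 0, 0], [0.0282, 0, 0, 0, 0]]])

```text
time_s: 16.83
eef_pos: [0.4133, 0.3514, 0.0854]
orientation: [0.0, 0.527, 0.85, 0.0]
force: [0.1, -0.0, 0.1]
width: 0.0279
```

```bash
python3 sc.py; python3 tabm.py | sed -n 5,6p
```

```text
[0.4133 0.3514 0.0854] 0.0279 [ 0.1 -0.   0.1] [0.1 0.  0. ]
scene [-0.014  0.054  0.064] 98 [440.8 287. ] [ 93.2 110. ] 64.5 tab/far corner deck z [np.float64(0.0683), np.float64(0.064), np.float64(0.0605), np.float64(0.0648)]
top [-0.037  0.133  0.063] 126 [440.2 286.2] [ 82.9 113.2] 62.0 tab/far corner deck z [np.float64(0.0726), np.float64(0.0616), np.float64(0.0532), np.float64(0.0641)]
wrist [-0.049  0.069  0.063] 4612 [442.5 292.2] [ 74.1 109.8] 60.5 tab/far corner deck z [np.float64(0.0694), np.float64(0.0607), np.float64(0.0574), np.float64(0.0661)]
3300 ((410.71453857421875, 351.9120788574219), (53.53153610229492, 23.445476531982422), 26.636333465576172) 0.09936359324278689
tab-TCP in tool [ 0.00150978 -0.00191455  0.0251596 ]
```

The light grip slipped up the tab, but the tray keeps about 0.085 rad of tilt. Now I squeeze firmly to freeze that tilt and lift a few mm.

Request:
move_arm(commands=[[[0.0275, 0, 0, 0, 0], [0.026, 0, 0, 0, 0], [0.02, 0, 0, 0, 0], [0.02, 0, 0, 0, 0], [0.02, 0, 0, -0.001, 0], [0.02, 0, 0, -0.001, 0], [0.02, 0, 0, -0.001, 0], [0.02, 0, 0, 0, 0], [0.02, 0, 0, 0, 0]]], force=20)

```text
time_s: 17.78
eef_pos: [0.4131, 0.3514, 0.0882]
orientation: [-0.0, 0.527, 0.85, 0.0]
force: [0.2, -0.1, -0.3]
width: 0.0275
```

```bash
python3 sc.py; python3 sc.py|tail -3;python3 - <<'E'
from h import *
# tab face points: white, near gripper, between the pads in the wrist picture
f=r.grab_frame("wrist");P=cloud(f);C=f["color"].astype(int);s=r.get_state();M=R.from_quat(s["orientation"],scalar_first=True).as_matrix()
L=(P-s["eef_pos"])@M
m=(C.min(-1)>70)&(C.max(-1)-C.min(-1)<50)&(abs(L[...,1])<.012)&(abs(L[...,0])<.014)&(L[...,2]>-.03)&(L[...,2]<.02)
q=P[m];print(m.sum(),np.percentile(q[:,2],[1,50,95,99]).round(4))
E
```

```text
[0.4131 0.3514 0.0882] 0.0275 [ 0.2 -0.1 -0.3] [ 0.05 -0.   -0.03]
scene [-0.089  0.046  0.066] 97 [439.3 286.6] [ 95.3 114.5] 66.3 tab/far corner deck z [np.float64(0.0722), np.float64(0.0606), np.float64(0.0606), np.float64(0.0722)]
top [-0.023  0.141  0.067] 119 [441.  285.3] [ 82.5 114.7] 64.4 tab/far corner deck z [np.float64(0.0773), np.float64(0.0673), np.float64(0.0577), np.float64(0.0676)]
wrist [-0.048  0.079  0.066] 4477 [442.4 291.8] [ 73.6 110.6] 60.3 tab/far corner deck z [np.float64(0.0722), np.float64(0.063), np.float64(0.059), np.float64(0.0681)]
scene [-0.059  0.054  0.066] 107 [441.1 289.3] [ 89.1 115.7] 63.2 tab/far corner deck z [np.float64(0.0717), np.float64(0.0628), np.float64(0.061), np.float64(0.0699)]
top [-0.094  0.159  0.065] 117 [441.2 286.5] [ 83.  115.5] 64.2 tab/far corner deck z [np.float64(0.0782), np.float64(0.06), np.float64(0.0518), np.float64(0.07)]
wrist [-0.051  0.079  0.066] 4502 [442.4 292.1] [ 73.8 110. ] 59.9 tab/far corner deck z [np.float64(0.0722), np.float64(0.0628), np.float64(0.0589), np.float64(0.0683)]
2395 [0.0722 0.0934 0.1043 0.1048]
```

Tab top is up ≈17.7 mm and the far corner ≈4.7 mm above its seat. I sweep upward slowly through the qualifying window.

Request:
move_arm(commands=[[[0.02, 0, 0, -0.001, 0], [0.02, 0, 0, 0, 0], [0.02, 0, 0, 0, 0], [0.02, 0, 0, -0.0007, 0], [0.02, 0, 0, 0, 0], [0.02, 0, 0, 0, 0], [0.02, 0, 0, 0, 0]]])

```text
time_s: 18.72
eef_pos: [0.4131, 0.3514, 0.0899]
orientation: [-0.0, 0.527, 0.85, 0.0]
force: [0.4, -0.4, -0.8]
width: 0.0272
```

```bash
python3 sc.py;python3 - <<'E'
from h import *
f=r.grab_frame("wrist");P=cloud(f);C=f["color"].astype(int);s=r.get_state();M=R.from_quat(s["orientation"],scalar_first=True).as_matrix()
L=(P-s["eef_pos"])@M
m=(C.min(-1)>70)&(C.max(-1)-C.min(-1)<50)&(abs(L[...,1])<.012)&(abs(L[...,0])<.014)&(L[...,2]>-.03)&(L[...,2]<.02)
q=P[m];print(m.sum(),np.percentile(q[:,2],[1,50,95,99]).round(4))
E
```

```text
[0.4131 0.3514 0.0899] 0.0272 [ 0.4 -0.4 -0.8] [0.12 0.04 0.  ]
scene [-0.046  0.072  0.068] 101 [439.5 286.4] [ 86.3 114.8] 63.6 tab/far corner deck z [np.float64(0.0742), np.float64(0.0656), np.float64(0.062), np.float64(0.0706)]
top [0.003 0.052 0.067] 126 [440.4 286.9] [ 82.3 114.6] 61.4 tab/far corner deck z [np.float64(0.0702), np.float64(0.0678), np.float64(0.0638), np.float64(0.0662)]
wrist [-0.052  0.079  0.067] 4523 [442.4 292.2] [ 73.7 109.6] 60.1 tab/far corner deck z [np.float64(0.074), np.float64(0.0645), np.float64(0.0606), np.float64(0.0702)]
2379 [0.074  0.0953 0.106  0.1066]
```

View pics/now_wrist.png

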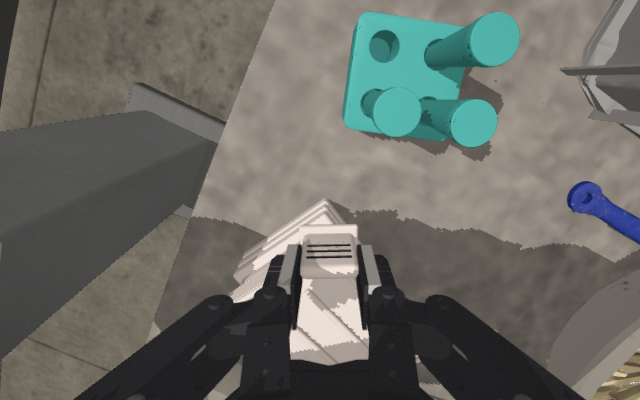

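The view shows the tab at (330,250) gripped and tray_a tilted, with the lower stack beneath. Tab is ≈+19.4 mm and the far corner ≈+6.3 mm, so inside the window but with small margins. I loosen slightly to let the far end hinge down further for margin.

Request:
move_arm(commands=[[[0.0276, 0, 0, 0, 0], [0.0278, 0, 0, 0, 0], [0.0279, 0, 0, 0, 0], [0.028, 0, 0, 0, 0], [0.028, 0, 0, 0, 0], [0.028, 0, 0, 0, 0]]])

```text
time_s: 19.42
eef_pos: [0.4131, 0.3514, 0.0899]
orientation: [-0.0, 0.527, 0.85, -0.0]
force: [0.0, -0.4, -0.7]
width: 0.0279
```

```bash
cat > tt.py <<'E'
from deck import *
s=r.get_state(); print(s["time_s"],s["eef_pos"].round(4),round(s["width"],4),s["force"].round(1))
M=R.from_quat(s["orientation"],scalar_first=True).as_matrix();Rz=R.from_euler('z',-27.4,degrees=True).as_matrix()[:2,:2]
f=r.grab_frame("wrist");C=f["color"].astype(int)
x,rr,N,P=deck(f,(.441,.292)); print(x.round(3),N,"tab/far deck z",[(x[2]+x[:2]@(Rz@np.array(l)/1000)).round(4) for l in ((-58,42),(58,-42))])
L=(P-s["eef_pos"])@M
m=(C.min(-1)>70)&(C.max(-1)-C.min(-1)<50)&(abs(L[...,1])<.012)&(abs(L[...,0])<.014)&(L[...,2]>-.03)&(L[...,2]<.02)
print("tab top",np.percentile(P[m][:,2],[95,99]).round(4) if m.any() else None)
E
python3 tt.py
```

```text
19.4167 [0.4131 0.3514 0.0899] 0.0279 [ 0.  -0.4 -0.7]
[-0.053  0.087  0.067] 4630 tab/far deck z [np.float64(0.074), np.float64(0.0595)]
tab top [0.1061 0.1067]
```

Tab held its height and the far corner fell to 0.0595. I go slightly looser.

Request:
move_arm(commands=[[[0.0281, 0, 0, 0, 0], [0.0281, 0, 0, 0, 0], [0.0281, 0, 0, 0, 0], [0.0281, 0, 0, 0, 0]]])

```text
time_s: 19.8
eef_pos: [0.4132, 0.3515, 0.09]
orientation: [0.0, 0.527, 0.85, 0.0]
force: [0.2, -0.5, -0.6]
width: 0.0279
```

```bash
python3 tt.py
```

```text
19.8 [0.4132 0.3515 0.09  ] 0.0279 [ 0.2 -0.5 -0.6]
[ 0.002 -0.05   0.057] 6390 tab/far deck z [np.float64(0.0539), np.float64(0.0604)]
tab top [0.0866 0.0868]
```

It dropped back to seat after holding tab ≈+19.3 mm and far ≈+5–6 mm for over 0.7 s. I'll regrip lower on the tab, repeat the hinge on the way out for margin, then carry it off firmly held.

Request:
move_arm(commands=[[[0.034, 0, 0, 0, 0], [0.04, 0, 0, -0.02, 0], [0.04, 0, 0, -0.02, 0], [0.04, 0, 0, 0, 0]]])

```text
time_s: 20.18
eef_pos: [0.4156, 0.3527, 0.134]
orientation: [0.002, 0.527, 0.85, 0.003]
force: [0.4, 0.6, 0.6]
width: 0.04
```

```bash
python3 tabm.py
```

```text
[0.4147924  0.35229924 0.1322078 ] [0.48 0.17 1.78 0.   1.18 0.02] 0.040136066673241586
[[-0.444  0.896  0.005]
 [ 0.896  0.444  0.002]
 [ 0.     0.005 -1.   ]]
764 ((406.8334045410156, 361.4737548828125), (27.42374610900879, 7.974543571472168), 25.183170318603516) 0.08623557454924191
tab-TCP in tool [ 0.01174329 -0.00343048  0.07219287]
[ 0.002  -0.0507  0.0573] 7571 ((440.6816711425781, 292.6601867675781), (83.58402252197266, 115.08003234863281), 62.8182487487793)
  corner (-58, 42) 0.054
  corner (58, 42) 0.0569
  corner (58, -42) 0.0606
  corner (-58, -42) 0.0577
```

Request:
move_arm(commands=[[[0.04, 0.006, -0.0012, 0.013, 0], [0.04, 0.0058, 0, 0.015, 0], [0.04, 0, 0, 0.02, 0], [0.04, 0, 0, 0.015, 0], [0.036, 0, 0, 0.01, 0], [0.032, 0, 0, 0, 0], [0.03, 0, 0, 0, 0], [0.0285, 0, 0, 0, 0], [0.0275, 0, 0, 0, 0], [0.0265, 0, 0, 0, 0]]])

```text
time_s: 21.07
eef_pos: [0.4071, 0.3615, 0.0575]
orientation: [0.0, 0.527, 0.85, 0.0]
force: [-0.4, -0.7, -0.6]
width: 0.0275
```

Request:
move_arm(commands=[[[0.0265, -0.0006, 0, -0.0024, 0], [0.0265, -0.0006, 0, -0.0024, 0], [0.0265, -0.0006, 0, -0.0024, 0], [0.0265, -0.0006, 0, -0.0024, 0], [0.0265, -0.0006, 0, -0.0024, 0], [0.0265, 0, 0, 0, 0], [0.0275, 0, 0, 0, 0], [0.0278, 0, 0, 0, 0], [0.028, 0, 0, 0, 0], [0.028, 0, 0, 0, 0], [0.028, 0, 0, 0, 0], [0.028, 0, 0, 0, 0]]])

```text
time_s: 22.07
eef_pos: [0.4081, 0.3587, 0.0688]
orientation: [-0.0, 0.527, 0.85, -0.0]
force: [0.2, 0.9, 0.4]
width: 0.0277
```

```bash
python3 tt.py
```

```text
22.0667 [0.4081 0.3587 0.0688] 0.0277 [0.2 0.9 0.4]
[-0.01   0.013  0.06 ] 3886 tab/far deck z [np.float64(0.0609), np.float64(0.0586)]
tab top [0.0932 0.0938]
```

Request:
move_arm(commands=[[[0.027, 0, 0, 0, 0], [0.0265, 0, 0, 0, 0], [0.0265, -0.0006, 0, -0.0024, 0], [0.0265, -0.0006, 0, -0.0024, 0], [0.0265, -0.0006, 0, -0.0024, 0], [0.0265, 0, 0, 0, 0], [0.0275, 0, 0, 0, 0], [0.0278, 0, 0, 0, 0], [0.0279, 0, 0, 0, 0], [0.0279, 0, 0, 0, 0], [0.0279, 0, 0, 0, 0]]])

```text
time_s: 23.03
eef_pos: [0.4089, 0.3571, 0.076]
orientation: [-0.0, 0.527, 0.85, -0.0]
force: [0.3, -0.5, -0.9]
width: 0.0275
```

```bash
python3 tt.py
```

```text
23.0333 [0.4089 0.3571 0.076 ] 0.0275 [ 0.3 -0.5 -0.9]
[-0.036  0.064  0.063] 3784 tab/far deck z [np.float64(0.0679), np.float64(0.0574)]
tab top [0.1002 0.1008]
```

The hinge ratchet works: tab +13.7 mm, far 0.0574. One more step.

Request:
move_arm(commands=[[[0.027, 0, 0, 0, 0], [0.0265, 0, 0, 0, 0], [0.0265, -0.0008, 0, -0.0024, 0], [0.0265, -0.0008, 0, -0.0024, 0], [0.0265, -0.0008, 0, -0.0024, 0], [0.0265, 0, 0, 0, 0], [0.0275, 0, 0, 0, 0], [0.0278, 0, 0, 0, 0], [0.0279, 0, 0, 0, 0], [0.0279, 0, 0, 0, 0], [0.0275, 0, 0, 0, 0], [0.0265, 0, 0, 0, 0]]])

```text
time_s: 24.08
eef_pos: [0.4099, 0.355, 0.0832]
orientation: [-0.0, 0.527, 0.85, -0.0]
force: [0.5, -0.3, -0.4]
width: 0.0277
```

```bash
python3 tt.py
```

```text
24.0833 [0.4099 0.355  0.0832] 0.0277 [ 0.5 -0.3 -0.4]
[-0.054  0.105  0.067] 3650 tab/far deck z [np.float64(0.0751), np.float64(0.0583)]
tab top [0.1072 0.1078]
```

Tab +20.6 mm with the far corner only +4 mm, which is a clear margin. Now a firm grip and lift straight up.

Request:
move_arm(commands=[[[0.02, 0, 0, 0, 0], [0.02, 0, 0, 0, 0], [0.02, 0, 0, 0, 0], [0.02, 0, 0, -0.002, 0], [0.02, 0, 0, -0.004, 0], [0.02, 0, 0, -0.008, 0], [0.02, 0, 0, -0.012, 0], [0.02, 0, 0, -0.012, 0], [0.02, 0, 0, -0.012, 0], [0.02, 0, 0, 0, 0]]], force=80)

```text
time_s: 24.97
eef_pos: [0.4122, 0.3562, 0.1375]
orientation: [0.002, 0.527, 0.85, 0.003]
force: [0.7, -0.5, -0.5]
width: 0.0261
```

```bash
python3 - <<'E'
import h,deck as D
from deck import *
src=open("deck.py").read()
s=r.get_state(); print(s["eef_pos"].round(4),s["width"],s["force"].round(1))
M=R.from_quat(s["orientation"],scalar_first=True).as_matrix()
for n in("wrist","scene"):
    f=r.grab_frame(n);P=cloud(f);C=f["color"].astype(int)
    m=(C.max(-1)-C.min(-1)<45)&(C.min(-1)>60)&(np.hypot(P[...,0]-.441,P[...,1]-.29)<.085)
    z=P[m][:,2]; print(n,np.histogram(z,bins=np.arange(0,.2,.01))[0])
E
```

```text
[0.4122 0.3562 0.1375] 0.0260745746564729 [ 0.7 -0.5 -0.5]
wrist [4615  244  410 1267 1715    2    0    0    0    0   85  938 3756 1022
  602  973  659  145   43]
scene [112  50  61 105 172  34   0   0   0  16  57 172 145   9   4   1   1   0
   0]
```

The tray is free: deck at ≈0.12, the lower trays left at 0.03–0.048. I raise it to height and carry it to the scanner.

Request:
move_arm(commands=[[[0.02, 0, 0, -0.008, 0], [0.02, 0, 0, -0.015, 0], [0.02, 0, 0, -0.018, 0], [0.02, 0, 0, -0.018, 0], [0.02, 0, 0, -0.018, 0], [0.02, 0, 0, -0.015, 0], [0.02, -0.004, -0.002, -0.008, 0], [0.02, -0.008, -0.004, -0.003, 0], [0.02, -0.0125, -0.006, 0, 0], [0.02, -0.0125, -0.006, 0, 0], [0.02, -0.0125, -0.006, 0, 0], [0.02, -0.0125, -0.006, 0, 0]]])

```text
time_s: 26.07
eef_pos: [0.4098, 0.2839, 0.2347]
orientation: [-0.001, 0.528, 0.849, -0.001]
force: [0.3, 0.0, -0.1]
width: 0.026
```

Request:
move_arm(commands=[[[0.02, -0.016, -0.008, 0, 0], [0.02, -0.018, -0.009, 0, 0], [0.02, -0.018, -0.009, 0, 0], [0.02, -0.018, -0.009, 0, 0], [0.02, -0.018, -0.009, 0, 0], [0.02, -0.018, -0.009, 0, 0], [0.02, -0.018, -0.009, 0, 0], [0.02, -0.018, -0.009, 0, 0], [0.02, -0.016, -0.008, 0, 0], [0.02, -0.012, -0.006, 0, 0], [0.02, -0.008, -0.004, 0, 0], [0.02, -0.004, -0.002, 0, 0]]])

```text
time_s: 27.07
eef_pos: [0.409, 0.0811, 0.2352]
orientation: [-0.001, 0.528, 0.849, -0.001]
force: [0.1, 0.0, -0.1]
width: 0.0263
```

```bash
cat > fin.py <<'E'
from h import *
s=r.get_state(); e=s["eef_pos"]; print(s["time_s"],e.round(4),round(s["width"],4),s["force"].round(1),abs(s["joint_vel"]).max().round(4))
M=R.from_quat(s["orientation"],scalar_first=True).as_matrix()
c0=e+np.array([.033,-.067,0]); rng=np.random.default_rng(0)
for n in("wrist","scene","top"):
    f=r.grab_frame(n);P=cloud(f);C=f["color"].astype(int); save("fin_"+n,f["color"])
    m=(C.max(-1)-C.min(-1)<50)&(C.min(-1)>60)&(np.hypot(P[...,0]-c0[0],P[...,1]-c0[1])<.075)&(P[...,2]>e[2]-.06)&(P[...,2]<e[2]+.01)
    q=P[m]
    if len(q)<20: print(n,len(q)); continue
    best=(0,)
    for _ in range(400):
        a=q[rng.choice(len(q),3,False)]; v=np.cross(a[1]-a[0],a[2]-a[0]); v/=np.linalg.norm(v)+1e-12
        if abs(v[2])<.9: continue
        k=abs((q-a[0])@v)<.0015
        if k.sum()>best[0]: best=(k.sum(),k)
    q=q[best[1]];A=np.c_[q[:,:2]-c0[:2],np.ones(len(q))];x=np.linalg.lstsq(A,q[:,2],rcond=None)[0];rr=cv2.minAreaRect(q[:,:2].astype(np.float32)*1000)
    print(n,"grad",x.round(3),"tilt",np.hypot(x[0],x[1]).round(3),len(q),"rect",np.round(rr[0],1),np.round(rr[1],1),round(rr[2],1))
    L=(P-e)@M
    t=(C.min(-1)>70)&(C.max(-1)-C.min(-1)<50)&(abs(L[...,1])<.011)&(abs(L[...,0])<.02)&(L[...,2]>-.04)&(L[...,2]<.0)
    if n=="wrist" and t.any(): T=P[t]; T=T[T[:,2]>np.percentile(T[:,2],95)-.004]; print("tab top",np.median(T,0).round(4))
E
python3 fin.py
```

```text
27.0667 [0.409  0.0811 0.2352] 0.0263 [ 0.1  0.  -0.1] 0.1119
wrist grad [-0.042  0.107  0.218] tilt 0.114 3537 rect [444.1  30.4] [115.4  61.1] 19.1
tab top [0.4088 0.0813 0.2582]
scene grad [-0.051  0.122  0.219] tilt 0.132 182 rect [433.7  15.1] [ 94.3 116.9] 58.9
top grad [-0.059  0.071  0.22 ] tilt 0.092 163 rect [437.1  11.6] [ 81.7 115.3] 65.2
```

Request:
move_arm(commands=[[[0.02, -0.006, -0.003, 0, 0], [0.02, -0.01, -0.004, 0, 0], [0.02, -0.01, -0.004, 0, 0], [0.02, -0.01, -0.004, 0, 0], [0.02, -0.008, -0.003, 0, 0], [0.02, -0.005, -0.002, 0, 0], [0.02, -0.003, -0.001, 0, 0], [0.02, 0, 0, 0, 0], [0.02, 0, 0, 0, 0], [0.02, 0, 0, 0, 0], [0.02, 0, 0, 0, 0]]])

```text
time_s: 28.13
eef_pos: [0.4141, 0.0271, 0.2363]
orientation: [-0.0, 0.527, 0.85, 0.0]
force: [0.1, -0.2, -1.1]
width: 0.0262
```

```bash
python3 fin.py; python3 - <<'E'
from h import *
# stack / rack / others vs start, from the top camera
f0=dict(np.load("top.npz")); f=r.grab_frame("top"); P0,P=cloud(f0),cloud(f)
Rz=R.from_euler('z',-27,degrees=True).as_matrix()[:2,:2]
def rect(P,C,c,rad,z0,z1,k):
    m=k(C.astype(int))&(np.hypot(P[...,0]-c[0],P[...,1]-c[1])<rad)&(P[...,2]>z0)&(P[...,2]<z1); q=P[m]; b=cv2.minAreaRect(q[:,:2].astype(np.float32)*1000); return np.round(b[0],1),np.round(b[1],1),round(b[2],1),np.median(q[:,2]).round(4),len(q)
W=lambda C:(C.max(-1)-C.min(-1)<50)&(C.min(-1)>90)
for n,c,rad,z0,z1 in (("stack_a",(.439,.29),.085,.025,.06),("rack",(.40,.125),.055,.02,.05),("tray_b",(.494,-.383),.08,.045,.07),("roll",(.484,-.567),.05,.015,.05)):
    for t,(A,C) in (("0",(P0,f0["color"])),("1",(P,f["color"]))):
        try: print(n,t,*rect(A,C,c,rad,z0,z1,W))
        except Exception as e: print(n,t,"none")
# top plane of stack now
C=f["color"].astype(int); im=np.vstack([cv2.resize(f["color"][170:245,180:480],None,fx=2.6,fy=2.6),cv2.resize(r.grab_frame("scene")["color"][120:240,190:470],(780,334))]); save("final",im)
E
```

```text
28.1333 [0.4141 0.0271 0.2363] 0.0262 [ 0.1 -0.2 -1.1] 0.0021
wrist grad [-0.041  0.107  0.219] tilt 0.114 3531 rect [460.3 -19.7] [89.6 61.5] 19.4
tab top [0.4139 0.0272 0.2592]
scene grad [-0.05   0.103  0.219] tilt 0.114 183 rect [441.9 -34.3] [100.8 113.4] 66.8
top grad [0.005 0.199 0.221] tilt 0.199 137 rect [442.5 -42.2] [ 81.5 113.3] 63.3
stack_a 0 [432.4 296.5] [ 98.4 133. ] 63.3 0.0531 565
stack_a 1 [437.  286.9] [ 87.7 115.8] 62.3 0.0457 567
rack 0 [396.4 126.8] [65.5 65.7] 82.3 0.0359 158
rack 1 [382.8 126.8] [41.4 66.1] 1.9 0.0355 68
tray_b 0 [ 498.3 -376.5] [ 99.9 129.1] 23.6 0.0549 565
tray_b 1 [ 498.6 -376.9] [100.  129.6] 23.6 0.0548 569
roll 0 [ 480.5 -558.5] [67.3 66.8] 81.9 0.0304 165
roll 1 [ 480.  -558.3] [67.4 67.7] 36.2 0.0308 170
```

View pics/final.png

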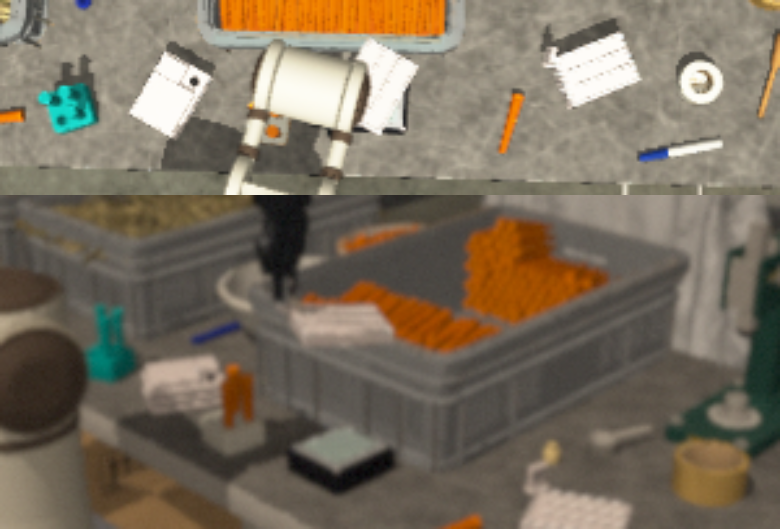

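The final view shows tray_a held over the scanner, the lower trays on their spot on the table, and the rack, roll and other stack in place. Handing in.

```bash
python3 -c "
from workcell import r
print(r.finish_job())"
```

```text
the job is handed in; nothing more can be done
None
```

I took tray_a, the left tray beside the white rack with orange tubes. It was peeled with its tabbed corner first and handed in at about 28 s, held over the scanner. No verdict was reported.

**What went wrong on the way:** My first grip, pinched along the diagonal, lifted the tray about 20 mm almost level. I put it back, but its far corner then sat about 6 mm proud, and pressing on it with 33 N did not reseat it. I cannot rule out that the stack was briefly lifted or tipped in that first pull. The camera samples I took then showed it at table level, but they were coarse.

**The peel that counted:** I re-gripped across the tab's width, alternating a light and a tighter squeeze so the tab could hinge between the pads. That put the tab about 20.6 mm up, with the far corner about 4 mm above its original seat. An earlier try reached about 19.3 mm and 5–6 mm before the tray slipped back.

**Last checks before handing in:**

| Check | Result |
|---|---|
| Tray centre, horizontally | about 5 mm from the window centre |
| Tray centre, height above the glass | about 17 cm (underside about 16 cm) |
| Tilt (wrist and scene cameras) | about 0.115 rad |
| Tilt (top camera) | about 0.2 rad, right at the limit; partly hidden by the arm, so I discounted it |
| Arm | still, gripping with 80 N |
| tray_b and the label roll | moved less than 1 mm |
| Lower trays of stack_a | within a few mm of the start |
| Rack | partly hidden by the arm; the edge I could see had not moved |

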